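# Lift a bread roll with the tongs and hold it over the bowl

### The job

Take up the kitchen tongs by their two grip sleeves, close their jaws on the small bread roll that sits on the bamboo coasters, lift it off and hold it up over the middle of the stoneware bowl, at least 5 cm clear above the rim. Finish while still holding it there in the tongs: do not put it down or let go. Only the tongs may touch the roll, do not drop it, and leave the bowl, coasters, measuring cups and dispenser standing where they are.

Things in the scene. Friction and masses are not known exactly. Their poses are not given: they have to be found in the camera images.
- tongs: Spring-open steel kitchen tongs, 215 mm long, 24 mm tall, 0.1 kg, lying level with the arms side by side: squeezing sideways closes them. They balance near the sleeves. Origin: centre line midway between the two grip sleeves, at the underside; x along the tongs to the jaws, y to the left arm, z up. Arms hinge about upright pins at x = -95, y = +-8 mm, in a spine block 24 mm wide
- sleeve_left (a point): outer face of the left arm's black rubber grip sleeve, 12 mm above the tongs' underside. Sleeves span x = -23 to 23 mm and z = 1 to 23 mm of the tongs; over both outer faces about 57 mm when open, 19 mm less per 0.1 rad of closing
- sleeve_right (a point): the same on the right arm. The springs press each sleeve outwards with about 4 N when open, 6 N at 0.03 rad, 9 N at 0.09 rad: enough to keep part-closed tongs firm between fingers held at a fixed opening
- tongs_left (a joint): closing angle of the left arm, rad: 0 fully open (as it lies, and where the springs return it), 0.14 at the closed stop; the right arm is geared to it and makes the same angle. The jaws meet the roll at about 0.09
- jaw_left (a point): hollow of the left jaw, 12 mm above the tongs' underside, at x = 100 mm of the tongs. Jaws are shallow hollow Vs of steel plate, x = 80 to 120 mm, z = 0 to 24 mm. The gap between them is 80 mm in the hollows, 70 mm at the narrowest when open; 39 mm less per 0.1 rad
- jaw_right (a point): hollow of the right jaw, likewise
- roll: small crusty round bread roll, rigid, 44 mm across, 40 mm high, about 45 g, with upright sides from 10 to 26 mm above its flat bottom and a domed top. It sits near the middle of the top coaster, 30 mm above the worktop. Origin: centre of its underside, z up
- coasters: stack of three round bamboo coasters, 94 mm across, 30 mm high, 0.25 kg, in one piece. Origin: centre of the underside
- bowl: round grey stoneware bowl, 130 mm across the rim, 60 mm high, 0.45 kg, empty. Origin: centre of the underside, z up
- cup0: bystander: largest steel measuring cup, 64 mm across, 42 mm high, flat handle reaching 54 mm beyond its rim. Origin: centre of the underside
- cup1: bystander: middle steel measuring cup, 52 mm across, 34 mm high, with the same handle
- cup2: bystander: smallest steel measuring cup, 42 mm across, 27 mm high, with the same handle
- dispenser: bystander: frosted plastic push dispenser, 72 mm across, 175 mm high, off to the left. Origin: centre of the underside. (Far to the right a fixed chrome rack, 200 mm high, fills x = 0.53 to 0.71 m, y beyond -0.48 m.)
Mind the look-alikes: they are no part of the job. What is shaped like the tongs but orange is not meant.

How it is judged (in metres and radians):
On the way, in this order (a step that is already met when the one before it is completed fails the run):
1. the tongs are lifted off the worktop in the gripper, the roll still untouched on the coasters (height (world z) of tongs above 0.02 m and contact force between the fingers and tongs above 0.5 N and contact force between tongs and roll below 0.05 N and horizontal distance between roll and coasters below 0.03 m), for 0.2 s.
2. the roll is lifted clear of the coasters between the closed jaws (height (world z) of roll above 0.045 m and contact force between tongs and roll above 0.5 N and contact force between coasters and roll below 0.05 N and value of joint tongs_left above 0.05 rad), for 0.3 s.
At the end, for the whole second after the job is handed in: Roll pinched between the jaws (both jaw centres within 50 mm of its underside, closing angle over 0.05 rad), tongs held by the gripper; its underside over 100 mm above the worktop (40 mm over the rim), within 40 mm of the bowl's centre, still (under 30 mm/s), touched by the tongs only (height (world z) of roll above 0.1 m and horizontal distance between roll and bowl below 0.04 m and contact force between tongs and roll above 0.5 N and contact force between the fingers and tongs above 0.5 N and value of joint tongs_left above 0.05 rad and distance between roll and jaw_left below 0.05 m and distance between roll and jaw_right below 0.05 m and z of roll in the frame of tongs below 0.014 m and contact force between roll and the fingers below 0.05 N and contact force between roll and the arm below 0.05 N and contact force between each of roll, tongs and bowl below 0.05 N and linear speed of roll below 0.03 m/s); the arm keeps its last pose, push and grip.
It fails at once if the gripper or the arm touches the roll (contact force between any of the fingers, the arm and roll above 0.2 N).
It fails at once if the roll is dropped: it comes below the top of the coasters (height (world z) of roll below 0.02 m).
It fails at once if the bowl or the coasters are shifted by more than 30 mm (distance of any of bowl, coasters from where it was at the start of the episode above 0.03 m).
It fails at once if a measuring cup or the dispenser is shifted by more than 30 mm (distance of any of cup0, cup1, cup2, dispenser from where it was at the start of the episode above 0.03 m).
It also fails if it takes over 48 s, if anything falls off the work surface, if the arm or the gripper's body presses on something with over 40 N, if the wrist force passes 120 N, or if a joint passes its speed limit or range.

### The arm

A 6-joint arm with a two-finger parallel gripper is mounted at the origin on the work surface. World frame = base frame: x ahead of the robot, y to its left, z up, the work surface at z = 0. Lengths are in m, angles in degrees, forces in N, time in s.
With the tool pointing down it reaches from about 0.25 to 0.725 m from the base axis. Payload 9.7 kg.
Tool frame: the origin (TCP) lies at the very end of the fingers, on their centre line; the grasp point (between the pads) lies grasp_offset behind it (grasp_offset is the distance from the TCP to the grasp point, in m); z points along the fingers, y is the line along which they close (so a half turn about z gives the same grasp; the last joint's range is limited). The gripper opens to 85 mm and grips with 20 to 120 N. Pads are 22 mm wide; open, the fingers measure 114 mm over their backs; the gripper's body (76 mm by 85 mm) begins 54 mm behind the grasp point. The pads swing forward as they close: fully open they stand 13 mm farther back than shut.
Start: joints at [-77.235, 4.979, 10.078, 95.1, 0, 90], TCP at [0.122, -0.536, 0.231] pointing down, gripper open.
Joint ranges: [-179.16, 179.16], [-48.56, 103.87], [-65.8, 70.77], [-126.05, 130.52], [-82.76, 87.17], [-180, 180]. Speed limits (degrees/s): [127.2, 127.2, 147.25, 180, 180, 180].

### API

Orientations are given as [roll, pitch, yaw] about the fixed x, y, z axes, in that order (R = Rz(yaw) Ry(pitch) Rx(roll)).
In Python, from workcell import get_obs, camera, calibration, job_done, recognise, cut_out, mark_of, grasp_offset gives the robot as it stands.
- The arm moves only by the tool servo_tool, never from a script. Its argument "moves" is a list of rows, each a list of 3 entries, a list of its own where there are three numbers: the turn, a rotation vector about the tool's x, y, z in degrees, then the shift along the tool's x, y, z in m, then the opening in per cent of the stroke, from 0 (shut) to 100 (fully open). In form: [[[ax, ay, az], [x, y, z], claw], ...]. A call has 1 to 12 rows; each row shifts and turns the commanded pose from where the row before left it, along the tool's axes as they then stand; what a row does not reach is not made up. A row lasts 1/10 s, in which the tool goes at most 50 mm and 8.59 degrees, less where a joint would pass 70% of its speed; a pose out of reach is approached as far as the arm can. A call is refused whole if a number of a shift passes 0.05 or a number of a turn 8.59, either way. A call with a gripper value outside its range is refused whole. The fingers move at their own pace and stop on an object; "force" is the grip in N (left out, the last holds). Time passes only in rows, so rows that do not move let the fingers close. It gives the time, the measured TCP pose, the force, the opening and the grip force at its end, in the units of the state.
- get_obs(): the state, without advancing time (a new reading comes with each control period).
- camera(name): name is "scene" or "top" or "wrist"; returns (picture, depth): 400x640x3 uint8, red, green, blue; 400x640 float32, m along the optical axis (not along the pixel's ray), 0 where there is no reading.
- calibration(name): a dict with "camera_matrix" (3x3 intrinsics, pixels), "R" (3x3) and "t" (3): a world point X has camera coordinates R X + t. Camera axes: x right, y down, z forward; pixel columns grow to the right and rows downward; lengths in m; the calibration is good to about 2 mm. A picture is of the moment at which its call begins: read the wrist's pose just before it. calibration takes no time and is no camera call; for the wrist camera it gives the pose at the moment of the call.
- job_done(): hands the job in; it is judged then, once.
Trained networks look in the newest picture that a camera, given by its name, has taken for a name from the list of things; names that differ only in an ending like _2 or _b are one class to them, and where a whole thing is asked for, a point or a joint stands for the part that bears it (a point fixed in the world has none). Each returns a list of dicts, best first, with "score" (0 to 1); they miss things now and then, are a little off and sometimes report something else, mostly with a low value. They report only what shows in the picture. A call takes as long as a camera call. They do not tell look-alikes from the thing itself.
- recognise(name, camera): "xyz" ([x, y, z] in m, in the coordinates of the camera as it stood for that picture, good to about 4 mm: the middle of the surface that is visible of it).
- cut_out(name, camera): "mask" (400x640 bool, what is visible of it).
- mark_of(name, camera): "xyz" ([x, y, z] in m, in the coordinates of the camera as it stood for that picture, good to about 4 mm: a listed point, or the origin of a listed thing).
The state is a dict: "time": time; "q": joint angles; "qd": joint speeds; "joint_efforts": joint torques, N m; "ee_pos": TCP position; "tcp_rot": TCP orientation; "wrist_force": force on the tool from outside, world axes, zero at the start; "torque": the same for the moment, N m; "opening": finger opening in m; "grasp_force": force on a finger pad.
Only numpy, scipy, OpenCV 4.12 (cv2) and the standard library are available. Lean on these libraries where they do the work, as an engineer would, in place of code of your own. Each camera call takes 0.05 s, during which the arm holds its last target. There are 200 camera calls.

## Working session

There is one attempt and no reset: what is moved stays moved. The work goes in short steps, Python scripts to look and compute and a tool call to move; the robot and the scene stay as the last step left them, time stands still between calls to the robot, and variables do not carry over. Pictures are saved under pics/ and viewed, at most 12 in all, crops included, and the job is handed in when it is done.

Besides the shell and the picture viewer there is one more tool, called after "Call:" as name(argument=value, ...), one argument or row to a line, values as JSON. servo_tool: Moves the arm, as the interface text tells. Its arguments: {"type":"object","properties":{"moves":{"type":"array"},"force":{"type":"number"}},"required":["moves"]}

```bash
mkdir -p pics; cat > h.py <<'E'
import numpy as np, cv2
from workcell import *
def w(cam,p):
    c=calibration(cam); return np.array(c["R"]).T@(np.array(p)-np.array(c["t"]))
def marks(names,cam):
    for n in names:
        for f in (mark_of,):
            for d in f(n,cam)[:3]:
                print(cam,n,round(d["score"],2),np.round(w(cam,d["xyz"]),4))
def save(im,fn): cv2.imwrite(fn,im[:,:,::-1])
E
python3 - <<'E'
from h import *
print(grasp_offset, get_obs())
ims=[]
for c in("scene","top"):
    im,d=camera(c); save(im,f"pics/{c}0.png"); np.save(f"{c}_d.npy",d)
    marks(["tongs","sleeve_left","sleeve_right","jaw_left","jaw_right","roll","coasters","bowl","cup0","cup1","cup2","dispenser"],c)
print(calibration("top"))
E
```

```text
0.0187 {'time': 0.0, 'q': array([-7.72349323e+01,  5.01199382e+00,  1.00326674e+01,  9.50981548e+01,
        7.66600410e-04,  8.99999938e+01]), 'qd': array([ 0.04419538, -0.08764599, -0.01264227,  0.10246019, -0.05099103,
        0.0874359 ]), 'joint_efforts': array([ 4.49500812e-04, -5.20383954e+01,  4.64807940e+01,  1.61785068e-02,
        1.93490723e-05,  8.82787901e-06]), 'ee_pos': array([ 0.12147786, -0.5361825 ,  0.23055848]), 'tcp_rot': array([-1.79922519e+02, -7.66608033e-04,  1.27650728e+01]), 'wrist_force': array([ 0.32591756, -0.37041908,  0.28787162]), 'torque': array([-0.01706056, -0.03311695, -0.01722536]), 'grasp_force': 0.0, 'opening': 0.08537187787971909}
scene tongs 0.91 [ 0.4814 -0.0332 -0.0006]
scene tongs 0.57 [ 0.225  -0.4094 -0.0017]
scene sleeve_left 0.74 [ 0.4782 -0.0027  0.0139]
scene sleeve_left 0.51 [ 0.2534 -0.4014  0.009 ]
scene sleeve_left 0.25 [ 0.8173 -0.1062 -0.0033]
scene sleeve_right 0.84 [ 0.4911 -0.0604  0.0108]
scene sleeve_right 0.55 [ 0.1968 -0.4181  0.0092]
scene jaw_left 0.61 [ 0.2952 -0.4929  0.0085]
scene jaw_right 0.86 [ 0.5927 -0.0341  0
[... 1387 characters left out ...]
7.687e-01  1.280e-02 -7.000e-04]
top cup1 0.7 [0.8166 0.1308 0.0013]
top cup1 0.57 [ 0.8142 -0.0988 -0.0017]
top cup1 0.52 [ 7.687e-01  1.280e-02 -7.000e-04]
top cup2 0.7 [0.8166 0.1308 0.0013]
top cup2 0.57 [ 0.8142 -0.0988 -0.0017]
top cup2 0.52 [ 7.687e-01  1.280e-02 -7.000e-04]
top dispenser 0.8 [ 0.6386  0.4861 -0.0014]
{'camera_matrix': array([[429.70580951,   0.        , 314.72197575],
       [  0.        , 429.70580951, 197.82012122],
       [  0.        ,   0.        ,   1.        ]]), 'R': array([[ 0.01800898, -0.99981076,  0.00735688],
       [-0.98753021, -0.01893777, -0.15628641],
       [ 0.15639616, -0.00445058, -0.98768438]]), 't': array([0.03796745, 0.53130049, 1.3701667 ])}
```

View pics/top0.png

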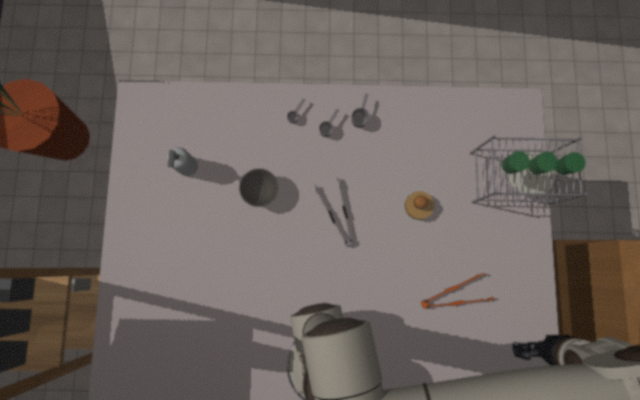

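View pics/scene0.png

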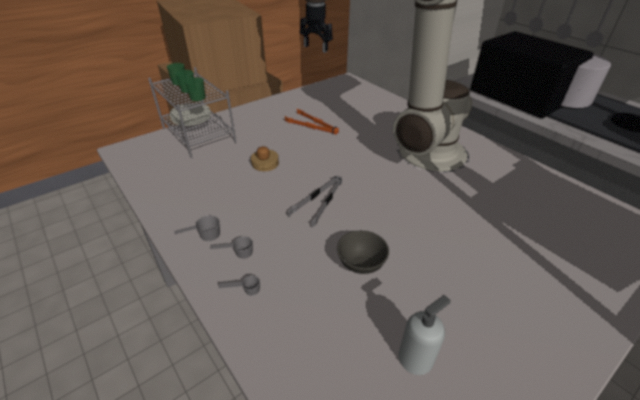

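The steel tongs have their spine at about (350,243) and jaws at (320,187) and (342,180) in the top view. Their sleeves are at (333,216) and (347,212). The orange pair at (455,290) is the look-alike. The roll sits on its coasters at (420,203) and the bowl is at (258,187). I'm moving above the tongs.

Call:
servo_tool(
  moves=[
    [[0, 0, 0], [0.02, -0.0175, 0], 100],
    [[0, 0, 0], [0.035, -0.031, 0], 100],
    [[0, 0, 0], [0.035, -0.031, 0], 100],
    [[0, 0, 0], [0.035, -0.031, 0], 100],
    [[0, 0, 0], [0.035, -0.031, 0], 100],
    [[0, 0, 0], [0.035, -0.031, 0], 100],
    [[0, 0, 0], [0.035, -0.031, 0], 100],
    [[0, 0, 0], [0.035, -0.031, 0], 100],
    [[0, 0, 0], [0.035, -0.031, 0], 100],
    [[0, 0, 0], [0.035, -0.031, 0], 100],
    [[0, 0, 0], [0.035, -0.031, 0], 100],
    [[0, 0, 0], [0.035, -0.031, 0], 100],
  ],
)

```text
time: 2.5
ee_pos: [0.4381, -0.0954, 0.2316]
tcp_rot: [180.0, -0.0, 12.8]
wrist_force: [0.1, -2.6, 0.3]
opening: 0.0854
grasp_force: 0.0
```

Call:
servo_tool(
  moves=[
    [[0, 0, -3.6], [0.035, -0.03, 0], 100],
    [[0, 0, -3.6], [0.02, -0.02, 0], 100],
    [[0, 0, 0], [0, 0, 0], 100],
    [[0, 0, 0], [0, 0, 0], 100],
    [[0, 0, 0], [0, 0, 0], 100],
  ],
)

```text
time: 3.0
ee_pos: [0.478, -0.0361, 0.2314]
tcp_rot: [180.0, 0.0, 19.9]
wrist_force: [-0.3, 0.5, -0.3]
opening: 0.0852
grasp_force: 0.0
```

```bash
python3 - <<'E'
from h import *
o=get_obs();print(o["time"],o["ee_pos"],o["tcp_rot"],o["q"])
im,d=camera("wrist"); save(im,"pics/w1.png"); 
marks(["tongs","sleeve_left","sleeve_right","jaw_left","jaw_right"],"wrist")
c=calibration("wrist");print(-np.array(c["R"]).T@c["t"],np.round(c["R"],2))
E
```

```text
3.0 [ 0.47803094 -0.03608701  0.23139518] [1.79989351e+02 3.19425727e-03 1.98902722e+01] [-4.31057110e+00 -4.66558428e+00  4.24570857e-01  9.50887031e+01
 -1.10227849e-02  1.55799156e+02]
wrist sleeve_left 0.72 [ 0.476  -0.0046  0.0086]
wrist sleeve_right 0.8 [ 0.494  -0.0599  0.013 ]
wrist jaw_left 0.56 [0.5624 0.0448 0.0111]
wrist jaw_right 0.7 [ 0.588  -0.0337  0.0064]
[ 0.54038174 -0.01301981  0.37376313] [[ 0.34 -0.94  0.  ]
 [-0.91 -0.33  0.26]
 [-0.24 -0.09 -0.97]]
```

View pics/w1.png

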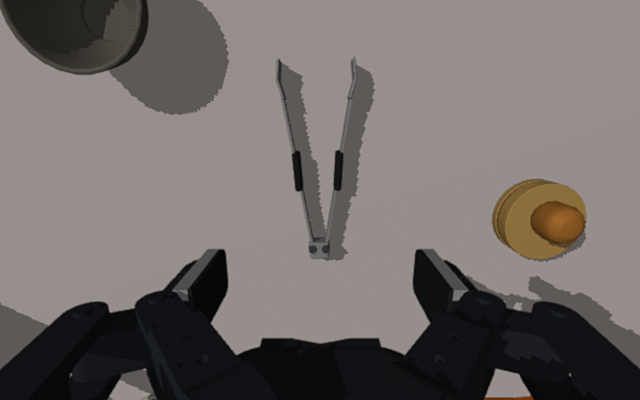

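The wrist view shows the steel tongs, with sleeves at about (297,171) and (339,170), the jaw tips at (279,60) and (354,60), and the spine at (319,249). I'll segment the black sleeves for a precise pose.

```bash
cat >> h.py <<'E'
def pix(cam,u,v,z):
    c=calibration(cam);R=np.array(c["R"]);C=-R.T@np.array(c["t"])
    r=R.T@np.linalg.inv(c["camera_matrix"])@np.array([u,v,1.]); return C+r*(z-C[2])/r[2]
E
python3 - <<'E'
from h import *
im=cv2.imread("pics/w1.png"); g=im.max(2)
n,l,s,ct=cv2.connectedComponentsWithStats((g[140:205,270:370]<45).astype(np.uint8))
P=[]
for i in range(1,n):
    if s[i][4]>80:
        m=ct[i]+[270,140]; P.append(pix("wrist",*m,0.016)); print(s[i],m,P[-1])
print("mid",np.mean(P,0))
J=[pix("wrist",279,60,0.024),pix("wrist",354,60,0.024)];S=pix("wrist",319,249,.024)
print(J,S,"along axis yaw",np.degrees(np.arctan2(*(np.mean(J,0)-S)[1::-1])), np.linalg.norm(np.mean(J,0)-S))
E
```

```text
[ 23  11  10  40 293] [297.51535836 170.67576792] [ 0.47602676 -0.00850607  0.016     ]
[ 64  11   9  40 278] [337.97482014 170.29496403] [ 0.49239405 -0.05254454  0.016     ]
mid [ 0.48421041 -0.03052531  0.016     ]
[array([0.58068047, 0.04675954, 0.024     ]), array([ 0.60711666, -0.02648499,  0.024     ])] [ 0.395389   -0.06407548  0.024     ] along axis yaw 20.498246362087723 0.21192824050719805
```

Call:
servo_tool(
  moves=[
    [[0, 0, -0.5], [0.0073, -0.0027, 0.02], 100],
    [[0, 0, 0], [0, 0, 0.04], 100],
    [[0, 0, 0], [0, 0, 0.04], 100],
    [[0, 0, 0], [0, 0, 0.04], 100],
    [[0, 0, 0], [0, 0, 0.03], 100],
    [[0, 0, 0], [0, 0, 0.01], 100],
    [[0, 0, 0], [0, 0, 0], 100],
  ],
)

```text
time: 4.0
ee_pos: [0.4836, -0.0306, 0.0505]
tcp_rot: [-180.0, 0.1, 20.4]
wrist_force: [-0.0, 0.3, 0.4]
opening: 0.0856
grasp_force: 0.0
```

```bash
python3 - <<'E'
from h import *
o=get_obs();print(o["time"],o["ee_pos"],o["tcp_rot"])
im,d=camera("wrist"); save(im,"pics/w2.png")
E
```

```text
4.0 [ 0.48355435 -0.03058789  0.05054027] [-1.79954298e+02  1.03735096e-01  2.04426282e+01]
```

View pics/w2.png

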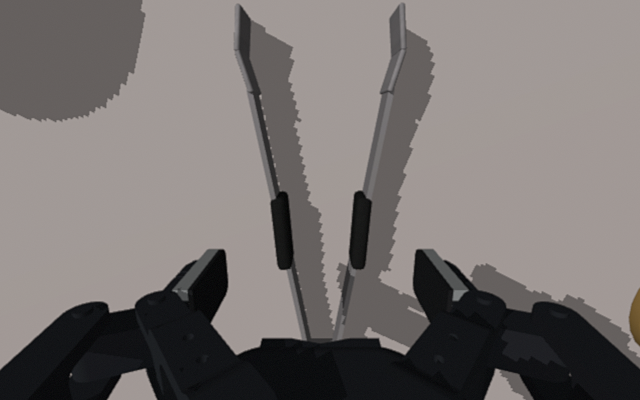

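The sleeves, at about (281,230) and (361,230), are centred between the fingers, so I'm descending and closing to about 51 mm.

Call:
servo_tool(
  force=30,
  moves=[
    [[0, 0, 0], [0, 0, 0.02], 100],
    [[0, 0, 0], [0, 0, 0.02], 100],
    [[0, 0, 0], [0, 0, 0.008], 90],
    [[0, 0, 0], [0, 0, 0], 80],
    [[0, 0, 0], [0, 0, 0], 75],
    [[0, 0, 0], [0, 0, 0], 70],
    [[0, 0, 0], [0, 0, 0], 66],
    [[0, 0, 0], [0, 0, 0], 63],
    [[0, 0, 0], [0, 0, 0], 60],
    [[0, 0, 0], [0, 0, 0], 60],
    [[0, 0, 0], [0, 0, 0], 60],
    [[0, 0, 0], [0, 0, 0], 60],
  ],
)

```text
time: 5.25
ee_pos: [0.4855, -0.0305, 0.0051]
tcp_rot: [179.9, -0.2, 20.5]
wrist_force: [-0.8, -1.0, 7.4]
opening: 0.0512
grasp_force: 6.9
```

Call:
servo_tool(
  moves=[
    [[0, 0, 0], [0, 0, -0.003], 59],
    [[0, 0, 0], [0, 0, -0.01], 59],
    [[0, 0, 0], [0, 0, -0.02], 59],
    [[0, 0, 0], [0, 0, -0.03], 59],
    [[0, 0, 0], [0, 0, -0.03], 59],
    [[0, 0, 0], [0, 0, -0.03], 59],
    [[0, 0, 0], [0, 0, -0.02], 59],
    [[0, 0, 0], [0, 0, -0.005], 59],
    [[0, 0, 0], [0, 0, 0], 59],
    [[0, 0, 0], [0, 0, 0], 59],
  ],
)

```text
time: 6.25
ee_pos: [0.4838, -0.0304, 0.1502]
tcp_rot: [-180.0, 0.1, 20.5]
wrist_force: [0.4, -1.1, -0.3]
opening: 0.0507
grasp_force: 5.2
```

```bash
python3 - <<'E'
from h import *
o=get_obs();print(o["time"],o["ee_pos"],o["tcp_rot"],o["opening"],o["grasp_force"])
im,d=camera("wrist"); save(im,"pics/w3.png")
marks(["tongs","jaw_left","jaw_right","sleeve_left","sleeve_right"],"wrist")
im,d=camera("top"); save(im,"pics/t3.png")
marks(["roll","coasters","bowl"],"top")
m=[x for x in cut_out("roll","top")][:2]
for x in m:
    ys,xs=np.nonzero(x["mask"]);print("roll",x["score"],xs.min(),xs.max(),ys.min(),ys.max(),pix("top",(xs.min()+xs.max())/2,(ys.min()+ys.max())/2,0.052))
camera("scene"); marks(["roll","coasters"],"scene")
E
```

```text
6.25 [ 0.4838333  -0.03040549  0.15018083] [-1.79961480e+02  8.12414929e-02  2.04643770e+01] 0.05065242265166287 5.180856138467789
wrist jaw_left 0.84 [0.5651 0.0401 0.1574]
wrist jaw_left 0.26 [ 0.493  -0.054   0.1556]
wrist jaw_right 0.95 [ 0.5833 -0.0264  0.1534]
wrist sleeve_left 0.76 [ 0.4754 -0.0074  0.1561]
wrist sleeve_right 0.85 [ 0.4919 -0.0592  0.1539]
top roll 0.46 [ 0.5258 -0.2969  0.0276]
top coasters 0.9 [ 0.5151 -0.2979  0.0013]
top coasters 0.29 [0.5651 0.0384 0.1572]
top bowl 0.9 [5.586e-01 2.286e-01 3.000e-04]
roll 0.43 413 427 195 208 [ 0.52329404 -0.29576363  0.052     ]
scene roll 0.55 [ 0.5267 -0.3038  0.0284]
scene roll 0.24 [ 0.5189 -0.2992  0.0025]
scene coasters 0.89 [ 0.5182 -0.3016 -0.0026]
```

View pics/w3.png

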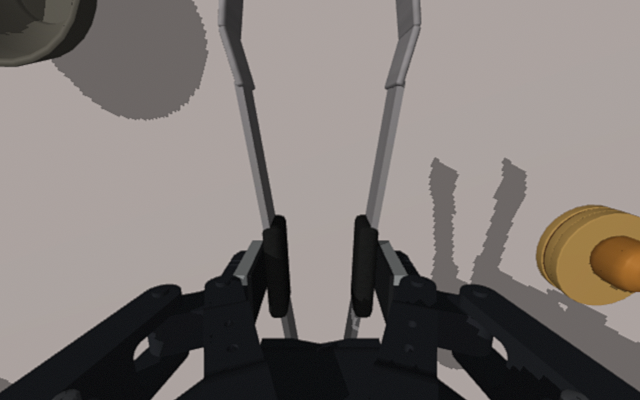

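The tongs are held level and part-closed, with the sleeves between the pads. I'm swinging to above the roll.

Call:
servo_tool(
  moves=[
    [[0, 0, 2.5], [-0.0092, 0.0191, 0], 59],
    [[0, 0, 5], [-0.019, 0.0378, 0], 59],
    [[0, 0, 5], [-0.019, 0.0378, 0], 59],
    [[0, 0, 5], [-0.019, 0.0378, 0], 59],
    [[0, 0, 5], [-0.019, 0.0378, 0], 59],
    [[0, 0, 5], [-0.019, 0.0378, 0], 59],
    [[0, 0, 2.5], [-0.0092, 0.0191, 0], 59],
    [[0, 0, 0], [0, 0, 0], 59],
    [[0, 0, 0], [0, 0, 0], 59],
    [[0, 0, 0], [0, 0, 0], 59],
  ],
)

```text
time: 7.95
ee_pos: [0.4039, -0.2677, 0.1513]
tcp_rot: [-180.0, -0.0, -9.5]
wrist_force: [0.3, 0.4, -0.5]
opening: 0.0506
grasp_force: 5.2
```

```bash
python3 - <<'E'
from h import *
o=get_obs();print(o["time"],o["ee_pos"],o["tcp_rot"],o["opening"],o["grasp_force"],o["q"][[0,5]])
im,d=camera("wrist"); save(im,"pics/w4.png"); np.save("d4.npy",d)
marks(["roll","coasters","jaw_left","jaw_right"],"wrist")
for x in cut_out("roll","wrist")[:2]:
    ys,xs=np.nonzero(x["mask"]);print("roll",x["score"],xs.min(),xs.max(),ys.min(),ys.max(),xs.mean(),ys.mean())
E
```

```text
7.95 [ 0.40389136 -0.26765103  0.15132604] [-1.79991005e+02 -8.17631285e-03 -9.46388593e+00] 0.050580464188097946 5.184120163321495 [-33.53846272 155.92542295]
wrist roll 0.92 [ 0.5257 -0.3006  0.03  ]
wrist coasters 0.93 [ 5.171e-01 -3.015e-01  3.000e-04]
wrist jaw_left 0.92 [ 0.2913 -0.4937  0.0114]
wrist jaw_left 0.76 [ 0.5068 -0.2484  0.1609]
wrist jaw_right 0.83 [ 0.4916 -0.3166  0.1559]
wrist jaw_right 0.69 [ 0.2123 -0.5126  0.0132]
wrist jaw_right 0.4 [ 0.4069 -0.2403  0.1574]
roll 0.64 304 366 0 67 334.9907780979827 31.728818443804034
```

View pics/w4.png

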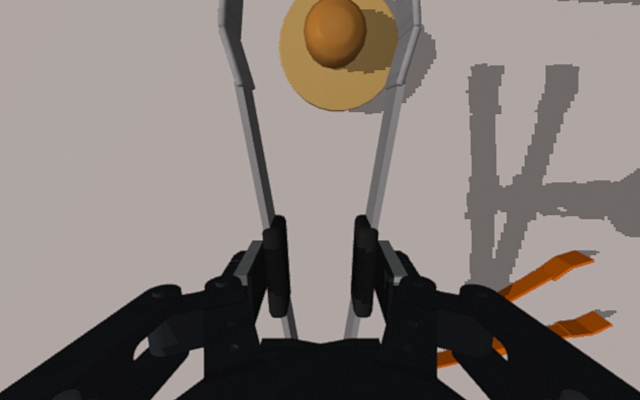

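```bash
python3 - <<'E'
from h import *
o=get_obs();p=np.array(o["ee_pos"]);a=np.radians(o["tcp_rot"][2])
def t(P): d=P-p; return np.round([d[0]*np.cos(a)+d[1]*np.sin(a), d[0]*np.sin(a)-d[1]*np.cos(a), P[2]],4)
d=np.load("d4.npy")
c=calibration("wrist");R=np.array(c["R"]);K=np.linalg.inv(c["camera_matrix"])
im=cv2.imread("pics/w4.png").astype(int)
vv,uu=np.mgrid[0:400,0:640]; ok=(d>0)
C=np.stack([uu,vv,np.ones_like(uu)],-1)@K.T*d[...,None]; X=(C-c["t"])@R
m=ok&(X[...,2]>.036)&(X[...,2]<.08)&(uu>250)&(uu<400)&(vv<100)
q=X[m]; T=np.array([t(x) for x in q]); print("roll pts",T.min(0),T.max(0),len(T))
m=ok&(X[...,2]>.135)&(X[...,2]<.18)&(vv<80)
T=np.array([t(x) for x in X[m]])
for s in(-1,1):
    k=T[T[:,1]*s>0]; print("jaw",s,k.min(0),k.max(0),np.abs(k[:,1]).min())
E
```

```text
roll pts [ 0.1023 -0.0117  0.0387] [0.143  0.0317 0.0711] 3509
jaw -1 [ 0.08   -0.037   0.1461] [ 0.113  -0.0293  0.1722] 0.0293
jaw 1 [0.0799 0.0283 0.1461] [0.1133 0.0358 0.1718] 0.0283
```

Call:
servo_tool(
  moves=[
    [[0, 0, 0], [0.012, 0.0055, 0], 59],
    [[0, 0, 0], [0.0123, 0.0055, 0.005], 59],
    [[0, 0, 0], [0, 0, 0.02], 59],
    [[0, 0, 0], [0, 0, 0.02], 59],
    [[0, 0, 0], [0, 0, 0.015], 59],
    [[0, 0, 0], [0, 0, 0.005], 59],
    [[0, 0, 0], [0, 0, 0], 59],
    [[0, 0, 0], [0, 0, 0], 59],
  ],
)

```text
time: 9.05
ee_pos: [0.426, -0.2832, 0.0871]
tcp_rot: [180.0, -0.1, -9.5]
wrist_force: [0.3, -0.1, -2.0]
opening: 0.0506
grasp_force: 5.2
```

```bash
cat > look.py <<'E'
from h import *
import sys
o=get_obs();p=np.array(o["ee_pos"]);a=np.radians(o["tcp_rot"][2])
print(o["time"],p,o["tcp_rot"],o["opening"],o["grasp_force"])
im,d=camera("wrist"); save(im,sys.argv[1])
c=calibration("wrist");R=np.array(c["R"]);K=np.linalg.inv(c["camera_matrix"])
vv,uu=np.mgrid[0:400,0:640]; ok=(d>0)&(vv<120)
C=np.stack([uu,vv,np.ones_like(uu)],-1)@K.T*d[...,None]; X=(C-c["t"])@R
D=X-p; T=np.stack([D[...,0]*np.cos(a)+D[...,1]*np.sin(a), D[...,0]*np.sin(a)-D[...,1]*np.cos(a), X[...,2]],-1)
hsv=cv2.cvtColor(im,cv2.COLOR_RGB2HSV)
roll=ok&(hsv[...,1]>110)&(T[...,2]>float(sys.argv[2]))
q=T[roll]; print("roll",q.min(0),q.max(0),len(q))
z0=p[2]-.005
for s in(-1,1):
    k=T[ok&(hsv[...,1]<60)&(T[...,1]*s>0.005)&(T[...,2]>z0-.004)&(T[...,0]>.07)&(T[...,0]<.13)&(abs(T[...,1])<.05)]
    if len(k): print("jaw",s,k.min(0),k.max(0))
E
python3 look.py pics/w5.png 0.036
```

```text
9.05 [ 0.42596747 -0.28322307  0.08714339] [ 1.79977037e+02 -5.57959319e-02 -9.53041590e+00] 0.05055949242897801 5.185038819909096
roll [ 0.07389765 -0.03187338  0.03972876] [0.12163733 0.01955847 0.08703639] 6295
jaw -1 [ 0.07000399 -0.03698759  0.08175943] [ 0.11333895 -0.02889764  0.1087249 ]
jaw 1 [0.07003933 0.02773169 0.08231659] [0.1133215  0.03576576 0.10794025]
```

View pics/w5.png

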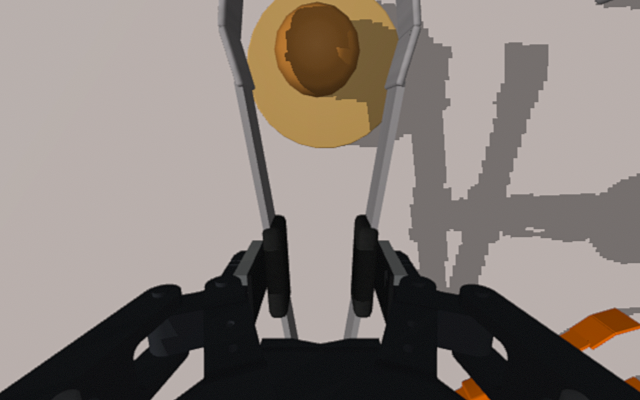

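The roll at (317,50) is centred between the jaws, and the jaw mid-line is at column 320. I'm lowering the tongs around it.

Call:
servo_tool(
  moves=[
    [[0, 0, 0], [0, -0.0015, 0.005], 59],
    [[0, 0, 0], [0, 0, 0.01], 59],
    [[0, 0, 0], [0, 0, 0.01], 59],
    [[0, 0, 0], [0, 0, 0.01], 59],
    [[0, 0, 0], [0, 0, 0.008], 59],
    [[0, 0, 0], [0, 0, 0.003], 59],
    [[0, 0, 0], [0, 0, 0], 59],
    [[0, 0, 0], [0, 0, 0], 59],
  ],
)

```text
time: 9.9
ee_pos: [0.426, -0.2817, 0.0405]
tcp_rot: [180.0, -0.0, -9.5]
wrist_force: [0.3, -0.6, -0.5]
opening: 0.0507
grasp_force: 5.2
```

```bash
python3 look.py pics/w6.png 0.036
```

```text
9.9 [ 0.42604493 -0.28167931  0.04054825] [ 1.79992277e+02 -1.96839015e-02 -9.53695928e+00] 0.05068662453410618 5.18294021487236
roll [ 0.06619592 -0.03423343  0.03623385] [0.11299377 0.03573623 0.07144095] 8722
jaw -1 [ 0.07001394 -0.03730125  0.03841907] [ 0.1125912  -0.02891734  0.061542  ]
jaw 1 [0.07001673 0.02773898 0.03160345] [0.11310624 0.03530905 0.06122567]
```

View pics/w6.png

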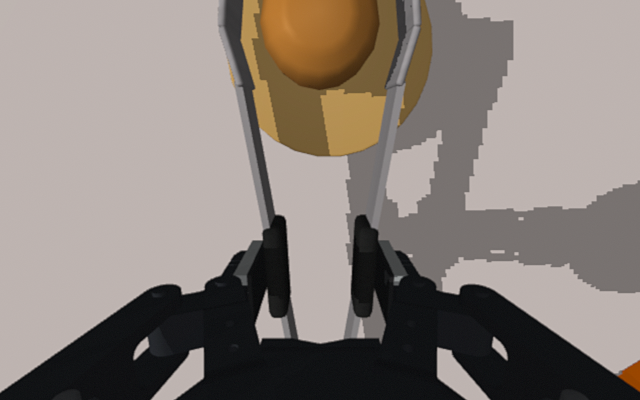

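Call:
servo_tool(
  force=35,
  moves=[
    [[0, 0, 0], [0, 0, 0], 56],
    [[0, 0, 0], [0, 0, -0.001], 53],
    [[0, 0, 0], [0, 0, -0.001], 50],
    [[0, 0, 0], [0, 0, 0], 47],
    [[0, 0, 0], [0, 0, 0], 44],
    [[0, 0, 0], [0, 0, 0], 41],
    [[0, 0, 0], [0, 0, 0], 38],
    [[0, 0, 0], [0, 0, 0], 35],
    [[0, 0, 0], [0, 0, 0], 35],
    [[0, 0, 0], [0, 0, 0], 35],
    [[0, 0, 0], [0, 0, 0], 35],
  ],
)

```text
time: 11.05
ee_pos: [0.426, -0.2816, 0.0423]
tcp_rot: [-180.0, -0.0, -9.5]
wrist_force: [-0.4, -0.1, -0.6]
opening: 0.0379
grasp_force: 37.1
```

```bash
python3 look.py pics/w7.png 0.036
```

```text
11.05 [ 0.42595129 -0.28159519  0.04232044] [-1.79999649e+02 -7.53762525e-03 -9.53709726e+00] 0.03788412433212013 37.0985072851181
roll [ 0.06562846 -0.02347103  0.03607838] [0.10759504 0.02472302 0.07138692] 8628
jaw -1 [ 0.07011582 -0.02598257  0.03855835] [ 0.10718494 -0.019202    0.06066273]
jaw 1 [0.07002237 0.01790322 0.03582853] [0.1076962  0.02417164 0.0612653 ]
```

View pics/w7.png

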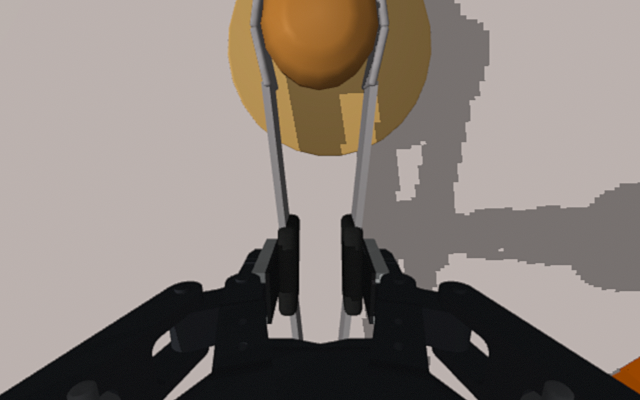

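The jaws grip the roll: the fingers stopped at 37.9 mm with 37 N. I'm lifting.

Call:
servo_tool(
  moves=[
    [[0, 0, 0], [0, 0, -0.003], 35],
    [[0, 0, 0], [0, 0, -0.008], 35],
    [[0, 0, 0], [0, 0, -0.01], 35],
    [[0, 0, 0], [0, 0, -0.01], 35],
    [[0, 0, 0], [0, 0, -0.015], 35],
    [[0, 0, 0], [0, 0, -0.015], 35],
    [[0, 0, 0], [0, 0, -0.015], 35],
    [[0, 0, 0], [0, 0, -0.015], 35],
    [[0, 0, 0], [0, 0, -0.01], 35],
    [[0, 0, 0], [0, 0, -0.005], 35],
    [[0, 0, 0], [0, 0, 0], 35],
    [[0, 0, 0], [0, 0, 0], 35],
  ],
)

```text
time: 12.3
ee_pos: [0.4257, -0.2815, 0.1477]
tcp_rot: [-180.0, 0.0, -9.5]
wrist_force: [-0.1, -0.3, -1.7]
opening: 0.0377
grasp_force: 37.1
```

```bash
python3 look.py pics/w8.png 0.036
```

```text
12.3 [ 0.42574183 -0.28148593  0.14773505] [-1.79981685e+02  4.32355377e-02 -9.53575766e+00] 0.03772516830040772 37.06504046916962
roll [ 0.06772832 -0.02340379  0.13898179] [0.10839818 0.0224851  0.1752692 ] 8580
jaw -1 [ 0.07002442 -0.02627407  0.14396187] [ 0.10803321 -0.01926265  0.16519448]
jaw 1 [0.0701133  0.01781049 0.14108918] [0.10798624 0.02458388 0.1653806 ]
```

View pics/w8.png

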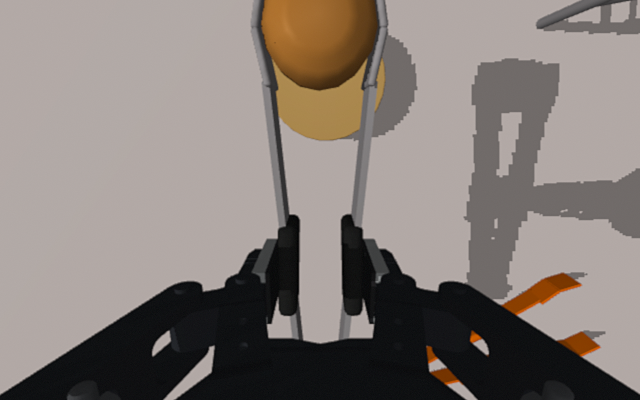

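The roll is lifted clear in the jaws, so I'm swinging about the base to the bowl in smooth steps.

Call:
servo_tool(
  moves=[
    [[0, 0, -1.5], [0.0053, -0.0123, 0], 35],
    [[0, 0, -3], [0.0102, -0.0247, 0], 35],
    [[0, 0, -3], [0.0102, -0.0247, 0], 35],
    [[0, 0, -3], [0.0102, -0.0247, 0], 35],
    [[0, 0, -3], [0.0102, -0.0247, 0], 35],
    [[0, 0, -3], [0.0102, -0.0247, 0], 35],
    [[0, 0, -3], [0.0102, -0.0247, 0], 35],
    [[0, 0, -3], [0.0102, -0.0247, 0], 35],
    [[0, 0, -3], [0.0102, -0.0247, 0], 35],
    [[0, 0, -1.5], [0.0053, -0.0123, 0], 35],
  ],
)

```text
time: 13.35
ee_pos: [0.5075, -0.0552, 0.1478]
tcp_rot: [-180.0, 0.0, 17.7]
wrist_force: [0.7, -0.1, -0.4]
opening: 0.0379
grasp_force: 37.1
```

Call:
servo_tool(
  moves=[
    [[0, 0, -1.5], [0.0053, -0.0123, 0], 35],
    [[0, 0, -3], [0.0102, -0.0247, 0], 35],
    [[0, 0, -3], [0.0102, -0.0247, 0], 35],
    [[0, 0, -3], [0.0102, -0.0247, 0], 35],
    [[0, 0, -3], [0.0102, -0.0247, 0], 35],
    [[0, 0, -3], [0.0102, -0.0247, 0], 35],
    [[0, 0, -3], [0.0102, -0.0247, 0], 35],
    [[0, 0, -3], [0.0102, -0.0247, 0], 35],
    [[0, 0, -1.5], [0.0053, -0.0123, 0], 35],
    [[0, 0, 0], [0, 0, 0], 35],
    [[0, 0, 0], [0, 0, 0], 35],
  ],
)

```text
time: 14.45
ee_pos: [0.487, 0.1534, 0.1482]
tcp_rot: [180.0, 0.0, 41.4]
wrist_force: [-0.5, -0.5, -1.4]
opening: 0.0383
grasp_force: 37.1
```

```bash
python3 look.py pics/w9.png 0.1
python3 - <<'E'
from h import *
im,d=camera("top"); save(im,"pics/t9.png"); marks(["bowl","roll"],"top")
im,d=camera("scene"); save(im,"pics/s9.png"); marks(["bowl","roll"],"scene")
E
```

```text
14.45 [0.48703633 0.15342425 0.14819527] [1.79983036e+02 1.78982867e-02 4.14383047e+01] 0.03828869922541589 37.064815163612366
roll [ 0.07825955 -0.02301048  0.14265966] [0.10879566 0.02140511 0.17585626] 8506
jaw -1 [ 0.07000371 -0.02553647  0.14028113] [ 0.10776521 -0.01859595  0.16599898]
jaw 1 [0.07001006 0.01847382 0.14050453] [0.10821096 0.02501154 0.16622916]
scene bowl 0.75 [ 5.624e-01  2.310e-01 -4.000e-04]
scene roll 0.88 [0.5671 0.2132 0.1344]
scene roll 0.5 [0.4984 0.1378 0.1503]
```

View pics/s9.png

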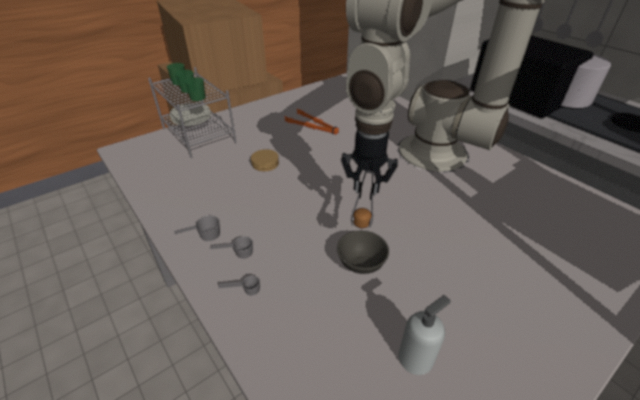

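The scene view shows the roll in the jaws at (363,217), above the bowl at (362,252), with all the other objects in place. I'll make one small centring shift, let it settle and hand in.

Call:
servo_tool(
  moves=[
    [[0, 0, 0], [0.0025, -0.0045, 0], 35],
    [[0, 0, 0], [0.0025, -0.0045, 0], 35],
    [[0, 0, 0], [0, 0, 0], 35],
    [[0, 0, 0], [0, 0, 0], 35],
    [[0, 0, 0], [0, 0, 0], 35],
    [[0, 0, 0], [0, 0, 0], 35],
    [[0, 0, 0], [0, 0, 0], 35],
    [[0, 0, 0], [0, 0, 0], 35],
  ],
)

```text
time: 15.6
ee_pos: [0.4848, 0.1637, 0.1483]
tcp_rot: [-180.0, 0.0, 41.5]
wrist_force: [-0.8, 0.3, -1.2]
opening: 0.0381
grasp_force: 37.1
```

```bash
python3 look.py pics/w10.png 0.1; python3 -c "
from workcell import job_done
print(job_done())"
```

```text
15.6 [0.48477105 0.16374522 0.1482623 ] [-1.79998615e+02  3.30536048e-03  4.14596091e+01] 0.03806812787816152 37.06755459308624
roll [ 0.07850281 -0.02321186  0.14233964] [0.10880835 0.02102681 0.17631844] 8502
jaw -1 [ 0.07000794 -0.02575391  0.14001111] [ 0.10906372 -0.01902043  0.1660566 ]
jaw 1 [0.07000737 0.01795389 0.14062354] [0.10894859 0.0247341  0.16565492]
the job is handed in; nothing more can be done
None
```

I handed the job in at about 15.6 s with the tongs holding the roll over the middle of the bowl, its underside about 75 mm above the rim by my measurement; the hand-in call gave no verdict.

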